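# Lock a hammer-head stud into a slotted rail

## Task

Fit the stud with the narrow oblong head (not the one with the round head) into the open part of the slotted rail, near the middle of that part: put the head down through the slot lengthwise until the collar rests on the lips, then give it a quarter turn so that the head lies square across the slot and catches under both lips. Leave it standing upright there, let go, and leave the round-headed stud where it is.

Things in the scene. Friction and masses are not known exactly. Their poses are not given: they have to be found in the camera images.
- hammer_stud: Loose steel stud, 68 mm tall, standing on its head. Origin: centre of the underside; z up. Head: bar with round ends, 62 mm along x, 20 mm along y, z 0-10 mm. Shank 12 mm diameter. Round collar 46 mm diameter, z 22-27 mm (12 mm clear above the head). On top a flat aluminium grip plate, 40 mm along x (parallel to the head), 14 mm thick along y, z 34-68 mm: pinch it across its thickness.
- disc_stud: The wrong stud, loose: same collar, shank and grip plate, but a round head 62 mm in diameter that cannot pass the slot. Origin: centre of its underside. It stands near the other stud, and the two may have changed places.
- rail: Aluminium channel fixed to the bench, 332 mm along x, 80 mm along y, 41 mm high. Origin: centre of the underside; z up. Slot in its top along x at y = 0, 30 mm wide; lips 6 mm thick (z 35-41 mm); inside 74 mm wide, floor z 4 mm. A screwed steel plate 8 mm thick covers the slot at x 95-155 mm; it is open from x -160 to 95. With its collar on the lips, a stud's origin is 19 mm above the rail's.
- slot (a point): About the middle of the open part of the slot, level with the top of the lips (41 mm above the bench), on the slot's centre line; axes as the rail's.

How it is judged:
On the way, in this order (a step that is already met when the one before it is completed fails the run):
1. the oblong head is down through the slot, lying lengthwise, with the collar on the lips (z of hammer_stud in the frame of rail between 0.012 and 0.0235 m and x of hammer_stud in the frame of slot between -0.06 and 0.06 m and y of hammer_stud in the frame of slot between -0.015 and 0.015 m and angle between the x axis of hammer_stud and the x axis of rail, either way round below 0.35 rad), for 0.1 s.
2. the stud is turned so that its head lies across the slot under the lips (z of hammer_stud in the frame of rail between 0.012 and 0.0235 m and x of hammer_stud in the frame of slot between -0.06 and 0.06 m and y of hammer_stud in the frame of slot between -0.015 and 0.015 m and angle between the x axis of hammer_stud and the y axis of rail, either way round below 0.26 rad), for 0.2 s.
At the end, for the whole second after the job is handed in: Oblong-headed stud in the rail, origin 12 to 23.5 mm above the rail's underside (19 with the collar on the lips), within 60 mm along and 15 mm across of the middle of the open slot, head within 15 degrees of square across, upright within 10 degrees, at rest (all of step 2 and angle between hammer_stud's own z axis and vertical below 0.17 rad and linear speed of hammer_stud below 0.02 m/s and angular speed of hammer_stud below 0.2 rad/s); the robot touches nothing.
It fails at once if the round-headed stud is moved more than 40 mm (distance of disc_stud from where it was at the start of the episode above 0.04 m).
It also fails if it takes over 42 s, if anything falls off the work surface, if the arm or the gripper's body presses on something with over 40 N, if the wrist force passes 120 N, or if a joint passes its speed limit or range.

## Robot

A 6-joint arm with a two-finger parallel gripper is mounted at the origin on a cart in front of the work surface, level with it; the furniture and walls round the work are solid. World frame = base frame: x ahead of the robot, y to its left, z up, the work surface at z = 0. Lengths are in m, angles in rad, forces in N, time in s.
With the tool pointing down it reaches from about 0.35 to 0.775 m from the base axis. Payload 5.5 kg.
Tool frame: the origin (TCP) lies between the finger pads; the fingertips stand 22 mm ahead of it and the grasp point (between the pads) lies 3 mm ahead of it; z points along the fingers, y is the line along which they close (so a half turn about z gives the same grasp; the last joint's range is limited). The gripper opens to 85 mm and grips with 20 to 120 N. Pads are 22 mm wide; open, the fingers measure 114 mm over their backs; the gripper's body (76 mm by 85 mm) begins 54 mm behind the grasp point. The pads swing forward as they close: fully open they stand 13 mm farther back than shut.
Start: joints at [1.08, 0.313, 0.046, 1.304, 0, 1.431], TCP at [0.198, 0.54, 0.253] pointing down, gripper open.
Joint ranges: [-2.76, 2.76], [-0.86, 1.69], [-1.03, 1.26], [-2.2, 2.34], [-1.47, 1.5], [-3.14, 3.14]. Speed limits (rad/s): [2.57, 2.57, 3.14, 3.14, 3.14, 3.14].

## Interface

Orientations are given as a unit quaternion [w, x, y, z].
In Python, from workcell import env gives the robot as it stands.
- The arm moves only by the tool nudge_tcp, called after "Call:" by a JSON object that holds its "op" and its "data", one argument or row to a line. Schema: {"type":"object","properties":{"moves":{"type":"array","items":{"type":"array","items":{"type":"number"},"minItems":6,"maxItems":6},"minItems":1,"maxItems":8},"aperture":{"type":"number"},"force":{"type":"number"},"only":{"type":"string"},"quiet":{"type":"boolean"},"lines":{"type":"string"}},"required":["moves"],"additionalProperties":false}. moves is a list of rows, 1 to 8 of them, each of 6 numbers: dx, dy, dz in mm, then a rotation vector rx, ry, rz in units of 0.2 rad; each row is the pose to reach, as a shift and turn from the pose commanded when the call began, along the tool's axes at that moment; what a row does not reach only later rows make up. A row lasts 1/8 s, in which the tool goes at most 0.0625 m and 0.188 rad, less where a joint would pass 70% of its speed; a pose out of reach is approached as far as the arm can. aperture is the finger opening in m, set as the call begins (left out keeps the last). The fingers move at their own pace and stop on an object; force is the grip in N (left out, the last holds). Time passes only in rows, so rows that do not move let the fingers close. The tool returns the time, the measured TCP pose, the force, the opening and the grip force at its end. only (a regular expression) keeps the lines of the reply that match it, lines (a string "A,B") keeps lines A to B, and quiet returns only ok. Input that does not fit is refused with a message, and nothing moves.
- env.get_state(): the state, without advancing time (a new reading comes with each control period).
- env.read_camera(name): name is "scene" or "top" or "wrist"; returns a dict with "image" (480x640x3 uint8, red, green, blue), "K" (3x3 intrinsics, pixels), "R" (3x3) and "t" (3): a world point X has camera coordinates R X + t. Camera axes: x right, y down, z forward; pixel columns grow to the right and rows downward; lengths in m; the calibration is good to about 2 mm. A picture is of the moment at which its call begins. There is no depth.
- env.hand_in(): hands the job in; it is judged then, once.
The state is a dict: "clock": time; "joint_pos": joint angles; "qvel": joint speeds; "tau": joint torques, N m; "tcp_pos": TCP position; "orientation": TCP orientation; "wrist_force": force on the tool from outside, world axes, zero at the start; "ft_torque": the same for the moment, N m; "finger_gap": finger opening in m; "grip_force": force on a finger pad.
Only numpy, scipy, OpenCV 4.12 (cv2) and the standard library are available. Lean on these libraries where they do the work, as an engineer would, in place of code of your own. Each camera call takes 0.05 s, during which the arm holds its last target. There are 200 camera calls.

## Working session

There is one attempt and no reset: what is moved stays moved. The work goes in short steps, Python scripts to look and compute and a tool call to move; the robot and the scene stay as the last step left them, time stands still between calls to the robot, and variables do not carry over. Pictures are saved under pics/ and viewed, at most 10 in all, crops included, and the job is handed in when it is done.

```bash
mkdir -p pics; ls; python3 - <<'E'
from workcell import env
import cv2,json,numpy as np
for n in("top","scene"):
    c=env.read_camera(n); cv2.imwrite(f"pics/{n}0.png",c["image"][:,:,::-1]); np.savez(f"pics/{n}0.npz",**c)
    print(n,c["K"].tolist(),np.round(c["R"],3).tolist(),c["t"])
s=env.get_state();print({k:np.round(v,3).tolist() for k,v in s.items()})
E
```

```text
pics
workcell.py
top [[554.6693606321651, 0.0, 312.41548717603604], [0.0, 554.6693606321651, 239.28817330372527], [0.0, 0.0, 1.0]] [[0.013, -1.0, 0.005], [-0.986, -0.014, -0.169], [0.169, -0.002, -0.986]] [-0.15229653  0.54570284  0.86592944]
scene [[513.9476821610575, 0.0, 313.63436768721755], [0.0, 513.9476821610575, 243.5640221115555], [0.0, 0.0, 1.0]] [[-0.811, -0.584, -0.023], [-0.231, 0.357, -0.905], [0.537, -0.729, -0.425]] [0.38782857 0.23960663 0.47494605]
{'clock': 0.1, 'joint_pos': [1.08, 0.314, 0.045, 1.304, 0.0, 1.431], 'qvel': [-0.0, -0.003, 0.001, -0.0, -0.0, -0.001], 'tau': [0.003, -48.172, 29.924, 0.013, -0.0, 0.0], 'tcp_pos': [0.197, 0.54, 0.252], 'orientation': [-0.0, 0.175, 0.985, -0.001], 'wrist_force': [-0.059, -0.003, -0.108], 'ft_torque': [-0.01, -0.008, 0.026], 'grip_force': 0.0, 'finger_gap': 0.085}
```

View pics/top0.png

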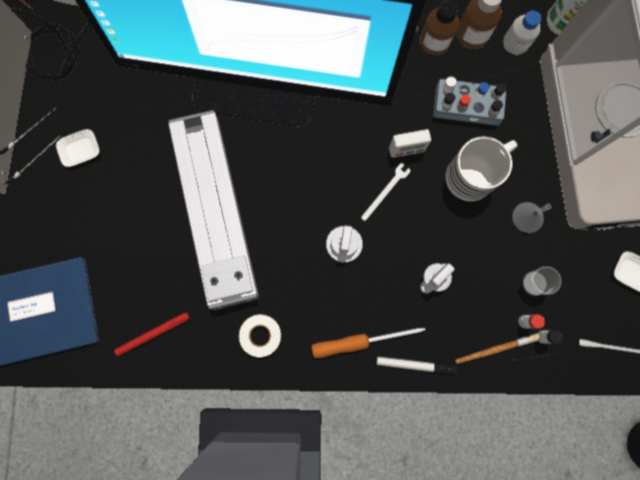

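View pics/scene0.png

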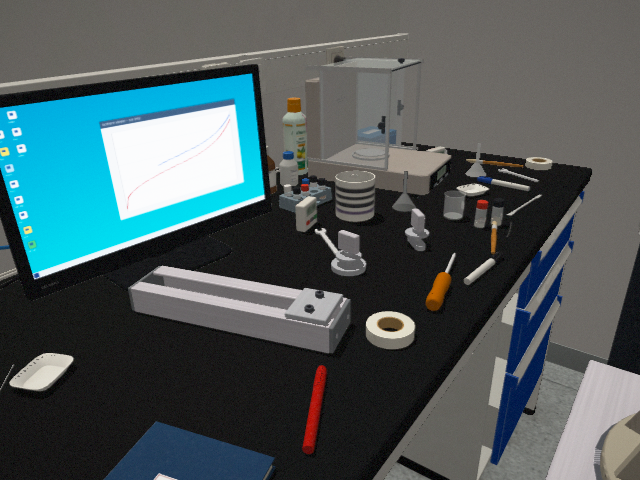

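```bash
python3 - <<'E'
import cv2,numpy as np
a=cv2.imread("pics/top0.png")
s=cv2.resize(a[215:305,315:475],None,fx=5,fy=5,interpolation=cv2.INTER_CUBIC)
cv2.imwrite("pics/studs.png",s)
r=cv2.resize(a[100:320,150:280],None,fx=2.7,fy=2.7,interpolation=cv2.INTER_CUBIC)
cv2.imwrite("pics/rail.png",r)
E
```

```text
(no output)
```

View pics/studs.png

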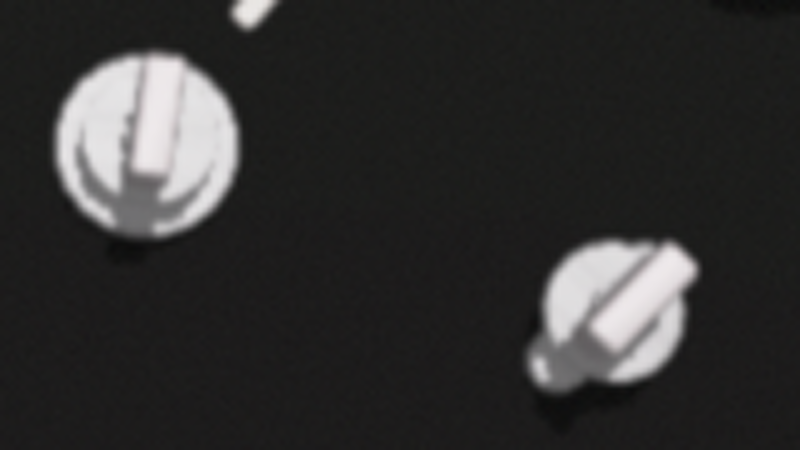

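View pics/rail.png

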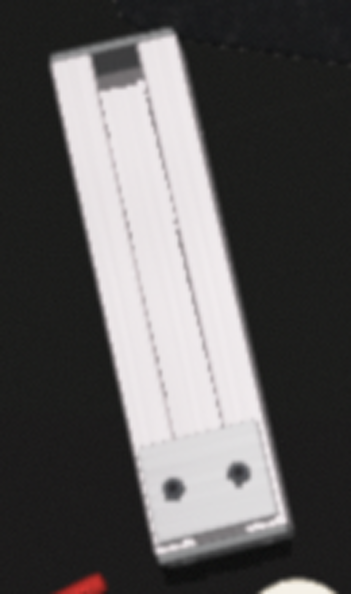

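```bash
cat > h.py <<'E'
import numpy as np
def ray(c,px,z):
    d=c["R"].T@np.linalg.inv(c["K"])@np.array([px[0],px[1],1.]); o=-c["R"].T@c["t"]
    return o+d*(z-o[2])/d[2]
E
python3 - <<'E'
import numpy as np
from h import ray
c=np.load("pics/top0.npz")
f=lambda p,s,o,z:ray(c,((p[0]+.5)/s-.5+o[0],(p[1]+.5)/s-.5+o[1]),z)[:2]
P=np.array([f(p,5,(315,215),.068) for p in[(590,328),(612,352),(698,268),(672,242)]])
print("plate",P.round(4).tolist(),P.mean(0).round(4))
ang=lambda a,b:np.degrees(np.arctan2(*(b-a)[::-1]))
print(ang(P[0],P[3]),ang(P[1],P[2]),[np.linalg.norm(P[i]-P[i-1]).round(4) for i in range(4)])
b,g=f((614,311),5,(315,215),.027),f((148,146),5,(315,215),.01); print("collar",b,"disc head",g)
R={k:f(p,2.7,(150,100),.041) for k,p in dict(fl=(50,62),fr=(175,32),nl=(135,440),nr=(260,418),sl0=(97,85),sl1=(175,437),sr0=(147,80),sr1=(224,428)).items()}
for k,v in R.items(): print(k,v.round(4))
for a,b_ in(("nl","fl"),("nr","fr"),("sl1","sl0"),("sr1","sr0")): print(ang(R[a],R[b_]))
print(np.linalg.norm(R["fl"]-R["fr"]))
E
```

```text
plate [[0.4809, -0.3365], [0.4733, -0.3433], [0.5005, -0.3714], [0.5087, -0.3633]] [ 0.4909 -0.3536]
-43.9183165156318 -45.96083256710008 [np.float64(0.0387), np.float64(0.0102), np.float64(0.0391), np.float64(0.0115)]
collar [ 0.49070974 -0.35367318] disc head [ 0.54695243 -0.19939143]
fl [0.7482 0.1052]
fr [0.7695 0.0267]
nl [0.5072 0.0398]
nr [ 0.5218 -0.0358]
sl0 [0.7333 0.0746]
sl1 [0.5094 0.0155]
sr0 [0.7371 0.0431]
sr1 [ 0.5153 -0.014 ]
15.189992585060267
14.156631615088811
14.77023170430722
14.444767352633876
0.0813235277352133
```

```bash
cat >> h.py <<'E'
def to(x,y,z,yaw_y):
    "shift and turn (tool axes) to reach TCP xyz, pointing down, closing line at yaw_y deg"
    from workcell import env
    from scipy.spatial.transform import Rotation as Ro
    s=env.get_state(); q=np.array(s["orientation"]); R=Ro.from_quat(q[[1,2,3,0]])
    a=np.radians(yaw_y); G=Ro.from_matrix(np.array([[np.sin(a),np.cos(a),0],[-np.cos(a),np.sin(a),0],[0,0,-1]]).astype(float))
    v=(R.inv()*G).as_rotvec()
    yy=R.as_matrix()[:,1]
    print("d",(R.inv().apply(np.array([x,y,z])-s["tcp_pos"])).round(4),"rot",v.round(3),"yaw_y",np.degrees(np.arctan2(yy[1],yy[0])).round(1),"t",round(s["clock"],2))
E
python3 -c "
from h import to
to(.47,.1,.25,70); to(.491,-.3536,.25,45)"
```

```text
  File "<string>", line 3, in <module>
    to(.47,.1,.25,70); to(.491,-.3536,.25,45)
    ~~^^^^^^^^^^^^^^^
  File "h.py", line 10, in to
    a=np.radians(yaw_y); G=Ro.from_matrix(np.array([[np.sin(a),np.cos(a),0],[-np.cos(a),np.sin(a),0],[0,0,-1]]).astype(float))
                           ~~~~~~~~~~~~~~^^^^^^^^^^^^^^^^^^^^^^^^^^^^^^^^^^^^^^^^^^^^^^^^^^^^^^^^^^^^^^^^^^^^^^^^^^^^^^^^^^^^^
  File "scipy/spatial/transform/_rotation.pyx", line 1143, in scipy.spatial.transform._rotation.Rotation.from_matrix
ValueError: Non-positive determinant (left-handed or null coordinate frame) in rotation matrix 0: [[ 0.93969262  0.34202014  0.        ]
 [-0.34202014  0.93969262  0.        ]
 [ 0.          0.         -1.        ]].
```
x = y × z: (-sin a, cos a).

```bash
sed -i 's/\[\[np.sin(a),np.cos(a),0\],\[-np.cos(a)/[[-np.sin(a),np.cos(a),0],[np.cos(a)/' h.py; python3 -c "
from h import to
to(.47,.1,.25,70); to(.491,-.3536,.25,45)"
```

```text
d [-0.4071 -0.3192  0.0029] rot [-0.002 -0.    -0.002] yaw_y 69.9 t 0.1
d [-0.5827 -0.7379  0.0035] rot [-0.002  0.     0.435] yaw_y 69.9 t 0.1
```

Units first: shifts go in mm and turns go in units of 0.2 rad. So -0.407 m is -407, -0.32 m is -320, 0.2 rad is 1.

Call:
{"op": "nudge_tcp", "data": {
  "moves": [
    [-407, -320, 0, 0, 0, 1],
    [-407, -320, 0, 0, 0, 1],
    [-407, -320, 0, 0, 0, 1],
    [-407, -320, 0, 0, 0, 1],
    [-407, -320, 0, 0, 0, 1],
    [-407, -320, 0, 0, 0, 1],
    [-407, -320, 0, 0, 0, 1],
    [-407, -320, 0, 0, 0, 1]
  ],
  "aperture": 0.085,
  "force": 40
}}

```text
clock: 1.1
tcp_pos: [0.4611, 0.1128, 0.2532]
orientation: [-0.0, 0.272, 0.962, 0.0]
wrist_force: [1.5, 0.9, -0.5]
finger_gap: 0.0848
grip_force: 0.0
```

```bash
python3 -c "
from h import to
to(.491,-.3536,.2,45)"
```

```text
d [-0.2696 -0.3818  0.053 ] rot [ 0.    -0.     0.234] yaw_y 58.4 t 1.1
```

Call:
{"op": "nudge_tcp", "data": {
  "moves": [
    [-270, -382, 53, 0, 0, 1.17],
    [-270, -382, 53, 0, 0, 1.17],
    [-270, -382, 53, 0, 0, 1.17],
    [-270, -382, 53, 0, 0, 1.17],
    [-270, -382, 53, 0, 0, 1.17],
    [-270, -382, 53, 0, 0, 1.17],
    [-270, -382, 53, 0, 0, 1.17],
    [-270, -382, 53, 0, 0, 1.17]
  ]
}}

```text
clock: 2.1
tcp_pos: [0.49, -0.3551, 0.1989]
orientation: [-0.0, 0.384, 0.923, 0.0]
wrist_force: [0.8, 0.2, -0.4]
finger_gap: 0.0848
grip_force: 0.0
```

Call:
{"op": "nudge_tcp", "data": {
  "moves": [
    [0, 0, 0, 0, 0, 0],
    [0, 0, 0, 0, 0, 0]
  ]
}}

```text
clock: 2.35
tcp_pos: [0.4903, -0.3514, 0.1997]
orientation: [-0.001, 0.382, 0.924, 0.001]
wrist_force: [-0.8, 0.4, -0.3]
finger_gap: 0.0852
grip_force: 0.0
```

```bash
python3 - <<'E'
from h import *
from workcell import env
import cv2
to(.491,-.3536,.06,45)
c=env.read_camera("wrist"); cv2.imwrite("pics/w1.png",c["image"][:,:,::-1]); np.savez("pics/w1.npz",**c)
E
```

```text
d [-0.0023 -0.0011  0.1397] rot [ 0.    -0.002  0.001] yaw_y 45.0 t 2.35
```

View pics/w1.png

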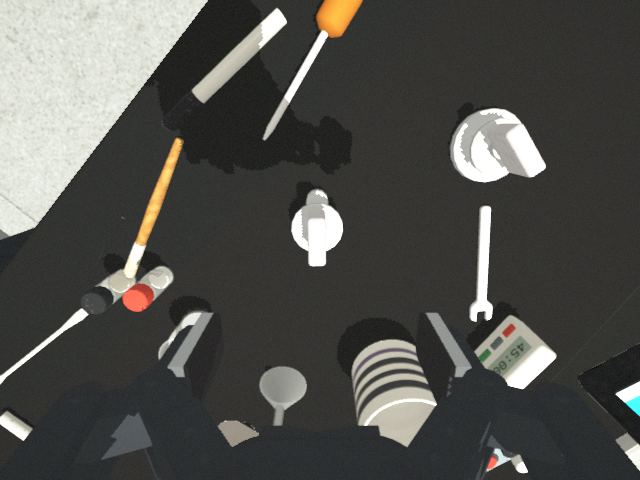

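Scaled: 0.142 m is 142, 0.125 m is 125.

Call:
{"op": "nudge_tcp", "data": {
  "moves": [
    [-2, -1, 50, 0, 0, 0],
    [-2, -1, 100, 0, 0, 0],
    [-2, -1, 125, 0, 0, 0],
    [-2, -1, 142, 0, 0, 0],
    [-2, -1, 142, 0, 0, 0],
    [-2, -1, 142, 0, 0, 0]
  ]
}}

```text
clock: 3.15
tcp_pos: [0.4923, -0.3546, 0.0597]
orientation: [0.001, 0.382, 0.924, -0.0]
wrist_force: [-0.4, -0.9, -0.1]
finger_gap: 0.0852
grip_force: 0.0
```

Call:
{"op": "nudge_tcp", "data": {
  "moves": [
    [0, 0, 0, 0, 0, 0],
    [0, 0, 0, 0, 0, 0],
    [0, 0, 0, 0, 0, 0],
    [0, 0, 0, 0, 0, 0],
    [0, 0, 0, 0, 0, 0],
    [0, 0, 0, 0, 0, 0]
  ],
  "aperture": 0,
  "force": 60
}}

```text
clock: 3.9
tcp_pos: [0.4915, -0.3544, 0.0585]
orientation: [0.0, 0.382, 0.924, -0.0]
wrist_force: [-0.9, -0.5, 1.2]
finger_gap: 0.0132
grip_force: 58.7
```

Scaled: -0.12 m is -120, -0.09 m is -90.

Call:
{"op": "nudge_tcp", "data": {
  "moves": [
    [0, 0, -40, 0, 0, 0],
    [0, 0, -90, 0, 0, 0],
    [0, 0, -120, 0, 0, 0],
    [0, 0, -120, 0, 0, 0]
  ]
}}

```text
clock: 4.4
tcp_pos: [0.4925, -0.3552, 0.1807]
orientation: [0.002, 0.382, 0.924, -0.001]
wrist_force: [0.6, -0.7, -2.0]
finger_gap: 0.0133
grip_force: 58.7
```

```bash
python3 -c "
from h import to
to(.6297,.0323,.175,104.6)"
```

```text
d [0.1768 0.3711 0.0049] rot [-0.002  0.004 -1.04 ] yaw_y 45.0 t 4.4
```

Scaled: 0.371 m is 371, 0.177 m is 177, -1.04 rad is -5.2.

Call:
{"op": "nudge_tcp", "data": {
  "moves": [
    [177, 371, 0, 0, 0, -5.2],
    [177, 371, 0, 0, 0, -5.2],
    [177, 371, 0, 0, 0, -5.2],
    [177, 371, 0, 0, 0, -5.2],
    [177, 371, 0, 0, 0, -5.2],
    [177, 371, 0, 0, 0, -5.2],
    [177, 371, 0, 0, 0, -5.2],
    [177, 371, 0, 0, 0, -5.2]
  ]
}}

```text
clock: 5.4
tcp_pos: [0.6277, 0.0364, 0.1755]
orientation: [-0.002, -0.129, 0.992, 0.001]
wrist_force: [-0.4, -0.6, -1.3]
finger_gap: 0.013
grip_force: 59.0
```

Call:
{"op": "nudge_tcp", "data": {
  "moves": [
    [0, 0, 30, 0, 0, 0],
    [0, 0, 40, 0, 0, 0],
    [0, 0, 40, 0, 0, 0],
    [0, 0, 40, 0, 0, 0]
  ]
}}

```text
clock: 5.9
tcp_pos: [0.6287, 0.0327, 0.1389]
orientation: [0.0, -0.127, 0.992, -0.0]
wrist_force: [-0.0, -0.1, -0.8]
finger_gap: 0.0133
grip_force: 59.0
```

```bash
python3 - <<'E'
from h import *
from workcell import env
import cv2
to(.6297,.0323,.0775,104.6)
for n in("top","wrist"):
    c=env.read_camera(n); cv2.imwrite(f"pics/{n}2.png",c["image"][:,:,::-1]); np.savez(f"pics/{n}2.npz",**c)
E
```

```text
d [-0.0008 -0.0007  0.0614] rot [-0.     0.001 -0.001] yaw_y 104.6 t 5.9
```

View pics/wrist2.png

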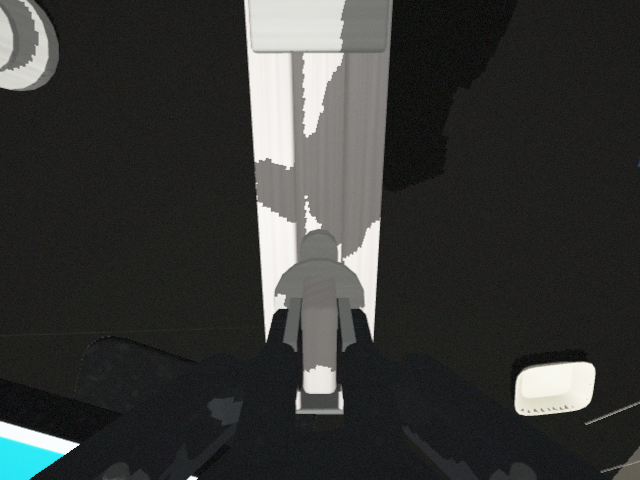

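The wrist view shows the head (u≈319) centred on the rail (edges 250/390 and 266/374, mid 320) and lengthwise. Lowering.

Scaled: 0.06 m is 60, 0.055 m is 55.

Call:
{"op": "nudge_tcp", "data": {
  "moves": [
    [-1, -1, 20, 0, 0, 0],
    [-1, -1, 35, 0, 0, 0],
    [-1, -1, 47, 0, 0, 0],
    [-1, -1, 55, 0, 0, 0],
    [-1, -1, 60, 0, 0, 0],
    [-1, -1, 60, 0, 0, 0],
    [-1, -1, 60, 0, 0, 0]
  ]
}}

```text
clock: 6.88
tcp_pos: [0.6298, 0.0327, 0.0787]
orientation: [0.0, -0.127, 0.992, -0.0]
wrist_force: [-1.1, -0.2, -2.6]
finger_gap: 0.0133
grip_force: 59.0
```

Scaled: 0.001 m is 1, 1.12 rad is 5.6.

Call:
{"op": "nudge_tcp", "data": {
  "moves": [
    [0, 0, 1, 0, 0, 0],
    [0, 0, 1, 0, 0, 0],
    [0, 0, 1, 0, 0, 0.94],
    [0, 0, 1, 0, 0, 1.88],
    [0, 0, 1, 0, 0, 2.8],
    [0, 0, 1, 0, 0, 3.75],
    [0, 0, 1, 0, 0, 4.7],
    [0, 0, 1, 0, 0, 5.6]
  ]
}}

```text
clock: 7.88
tcp_pos: [0.6293, 0.0327, 0.0775]
orientation: [-0.0, 0.422, 0.907, 0.0]
wrist_force: [-0.5, 0.5, 1.0]
finger_gap: 0.013
grip_force: 59.4
```

```bash
python3 -c "
from h import to
to(.6297,.0323,.0775,14.6)"
```

```text
d [-0.0006  0.      0.    ] rot [-0.    -0.     0.445] yaw_y 40.1 t 7.88
```

Scaled: 0.0005 m is 0.5, 0.447 rad is 2.235.

Call:
{"op": "nudge_tcp", "data": {
  "moves": [
    [0, 0, 0, 0, 0, 0.94],
    [0, 0, 0, 0, 0, 1.88],
    [0, 0, 0, 0, 0, 2.235],
    [0, 0, 0, 0, 0, 2.235],
    [0, 0, 0.5, 0, 0, 2.235],
    [0, 0, 0.5, 0, 0, 2.235]
  ]
}}

```text
clock: 8.62
tcp_pos: [0.6297, 0.0327, 0.0775]
orientation: [0.0, 0.61, 0.793, 0.0]
wrist_force: [-1.5, -0.6, 4.1]
finger_gap: 0.0133
grip_force: 59.9
```

```bash
python3 - <<'E'
from h import *
from workcell import env
import cv2
to(.6297,.0323,.0775,14.6)
c=env.read_camera("scene"); cv2.imwrite("pics/s3.png",cv2.resize(c["image"][220:360,110:370,::-1],None,fx=3,fy=3))
E
```

```text
d [-0.0003 -0.0001 -0.    ] rot [0.001 0.    0.005] yaw_y 14.9 t 8.62
```

View pics/s3.png

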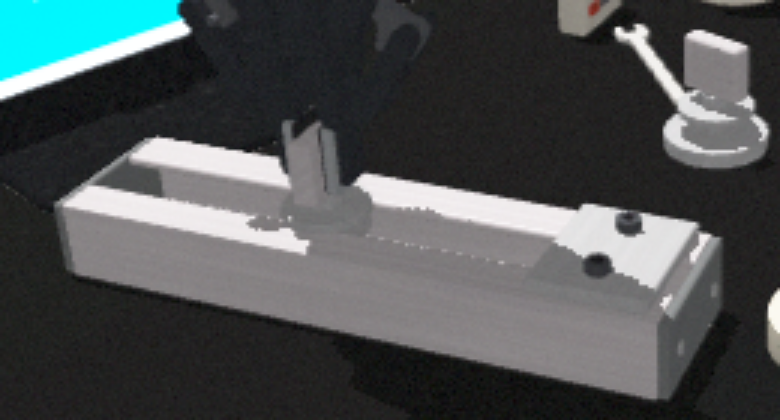

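The scene view shows the collar resting on the lips at mid-slot and the plate squared across it. Releasing and rising.

Call:
{"op": "nudge_tcp", "data": {
  "moves": [
    [0, 0, 0, 0, 0, 0],
    [0, 0, 0, 0, 0, 0],
    [0, 0, 0, 0, 0, 0],
    [0, 0, 0, 0, 0, 0],
    [0, 0, 0, 0, 0, 0]
  ],
  "aperture": 0.06
}}

```text
clock: 9.3
tcp_pos: [0.6296, 0.0327, 0.0767]
orientation: [-0.0, 0.61, 0.793, 0.0]
wrist_force: [0.2, -0.9, 0.2]
finger_gap: 0.0601
grip_force: 0.0
```

Call:
{"op": "nudge_tcp", "data": {
  "moves": [
    [0, 0, -20, 0, 0, 0],
    [0, 0, -60, 0, 0, 0],
    [0, 0, -110, 0, 0, 0],
    [0, 0, -140, 0, 0, 0],
    [0, 0, -140, 0, 0, 0],
    [0, 0, -140, 0, 0, 0]
  ]
}}

```text
clock: 10.05
tcp_pos: [0.6292, 0.0327, 0.2159]
orientation: [-0.0, 0.61, 0.792, -0.0]
wrist_force: [0.2, -0.2, -1.0]
finger_gap: 0.06
grip_force: 0.0
```

```bash
python3 - <<'E'
from h import *
from workcell import env
import cv2
c=env.read_camera("wrist"); cv2.imwrite("pics/w4.png",c["image"][:,:,::-1])
E
```

```text
(no output)
```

View pics/w4.png

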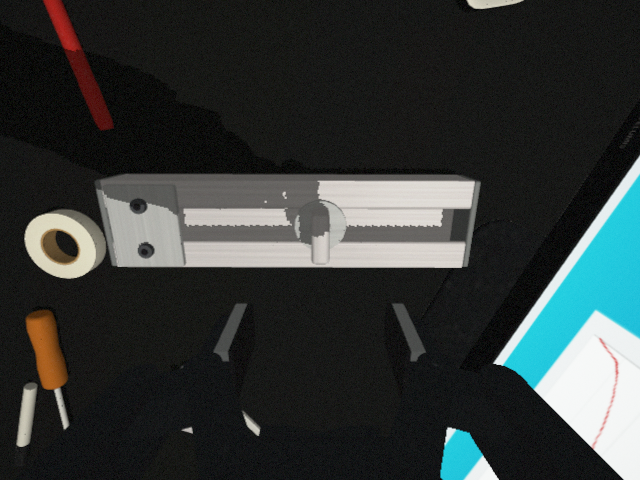

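The stud stands upright at (320,225) near the middle of the open slot, with its plate square across and the gripper clear of it.

Call:
{"op": "nudge_tcp", "data": {
  "moves": [
    [0, 0, 0, 0, 0, 0],
    [0, 0, 0, 0, 0, 0]
  ]
}}

```text
clock: 10.35
tcp_pos: [0.6291, 0.0327, 0.2157]
orientation: [-0.001, 0.61, 0.793, -0.0]
wrist_force: [-0.2, 0.9, -0.5]
finger_gap: 0.0599
grip_force: 0.0
```

```bash
python3 -c "
from workcell import env
print(env.hand_in())"
```

```text
the job is handed in; nothing more can be done
None
```

I handed the job in at about 10.4 s; the judge returned no result. The last wrist picture shows the oblong-headed stud upright near the middle of the open slot, grip plate square across it and gripper clear, and I never touched the round-headed stud.

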